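Refit the kiln control knob and hold it in

TASK

The black knob has come off the small kiln's burner control. Pick it up, turn it so that its white pointer points the same way as the red off mark on the control (the D-shaped hole underneath then matches the flat of the brass shaft), push it fully home on the shaft, then keep pressing it all the way in against the spring, as you would when lighting the burner. Finish while still holding the knob pressed in, and leave the rubber kidney, the wooden rib and the ring cutter where they lie.

Things in the scene. Friction and masses are not known exactly. Their poses are not given: they have to be found in the camera images.
- knob_grip (a point): Loose knob: black flat-sided grip 44 mm long (its x), 28 mm wide (its y; pinch it across this), on a round steel-coloured skirt 47 mm across, 5 mm thick; 40 mm tall in all, about 0.06 kg. Stands upright, D-hole down. Point on its axis, 28 mm above the underside; z up, -x toward the end with the white pointer line. Fingertips must stay more than 5 mm above the underside (skirt).
- knob_hole (a point): Centre of the knob's underside, the mouth of its D-shaped hole: 14 mm deep, radius 7.1 mm, its flat 3 mm from the axis on the -x (pointer) side. Axes as knob_grip, which lies 28 mm above.
- knob_pointer (a point): Pointer end of the white line on the knob's top: 20 mm from the axis toward -x, 40 mm above the underside.
- control: Fixed grey control block, 110 (x) x 88 (y) x 40 mm high, two copper pipe stubs at its +x side, lying on the worktop; origin at the centre of its underside, straight below the shaft. An aluminium bezel on top (top face 42 mm above the worktop) carries a red off mark on the -x side of the shaft.
- stem_tip (a point): Top centre of the upright brass D-shaft, 64 mm above the worktop when out (22 mm above the bezel); radius 6 mm, flat 2 mm from the axis on the -x side, last 3 mm tapered; axes as the block's; does not turn. The knob fits with its x the same way as this x (play about 0.18 rad, 1 mm all round). Fully home its hole's roof rests on the shaft's top: knob_grip 14 mm above this point.
- stem (a joint): How far the shaft is pressed down, m: 0 out, 0.006 all the way in (end stop). A return spring pushes it up with 3 N at 0 and 9 N at 0.006. It moves straight down; stem_tip moves with it. It does not latch.
- rubber_kidney: Red flat rubber kidney, 52 x 100 x 8 mm, lying flat; origin at the centre of its underside. Leave alone.
- wood_rib: Flat wooden rib, 58 x 109 x 8 mm, lying flat; origin at the centre of its underside. Leave alone.
- ring_cutter: Metal ring cutter, 67 mm across, 22 mm high; origin at the centre of its underside. Leave alone.
There are look-alikes about, which are no part of the job. There is more than one size of the part that bears knob_grip; the job needs the middle-sized.

How it is judged:
By the outcome, as a careful person would: the job done as asked, in the order asked, and still so for the second after the job is handed in, while the arm keeps its last pose, push and grip.
It also fails if it takes over 38 s, if anything falls off the work surface, if the arm or the gripper's body presses on something with over 40 N, if the wrist force passes 120 N, or if a joint passes its speed limit or range.

ROBOT

A 6-joint arm with a two-finger parallel gripper is mounted at the origin on a cart in front of the work surface, level with it; the furniture and walls round the work are solid. World frame = base frame: x ahead of the robot, y to its left, z up, the work surface at z = 0. Lengths are in mm, angles in degrees, forces in N, time in s.
With the tool pointing down it reaches from about 275 to 975 mm from the base axis. Payload 8.4 kg.
Tool frame: the origin (TCP) lies at the very end of the fingers, on their centre line; the grasp point (between the pads) lies 19 mm behind it; z points along the fingers, x is the direction in which the jaws open and shut, and the axes are right-handed (so a half turn about z gives the same grasp; the last joint's range is limited). The gripper opens to 92 mm and grips with 3 to 60 N. Pads are 20 mm wide; open, the fingers measure 128 mm over their backs; the gripper's body (75 mm by 189 mm) begins 69 mm behind the grasp point.
Start: joints at [-75.138, 20.225, 93.587, -0, 66.188, -0.138], TCP at [161.761, -603.706, 214.583] pointing down, gripper open.
Joint ranges: [-150.9, 150.9], [-52.94, 120.26], [3.33, 152.33], [-74.26, 254.26], [0, 154.13], [-172.89, 172.89]. Speed limits (degrees/s): [127.2, 127.2, 159.86, 180, 180, 180].

INTERFACE

Orientations are given as [roll, pitch, yaw] about the fixed x, y, z axes, in that order (R = Rz(yaw) Ry(pitch) Rx(roll)).
In Python, from station import get_obs, get_image, sign_off gives the robot as it stands.
- The arm moves only by the shell command python3 -m creep 'ROWS' [FORCE]. ROWS is text: rows parted by semicolons, each of 7 numbers parted by spaces: the shift along the tool's x, y, z in units of 50 mm (1.0 is 50 mm), then the turn, a rotation vector about the tool's x, y, z in units of 8 degrees (1.0 is 8 degrees), then the closure, from -1 (fully open) to 1 (shut), so that 0 is half open. In form: tx ty tz wx wy wz claw; .... A call has exactly 5 rows; each row shifts and turns the commanded pose from where the row before left it, along the tool's axes as they then stand; what a row does not reach is not made up. A row lasts 1/8 s, in which the tool goes at most 62.5 mm and 10.7 degrees, less where a joint would pass 70% of its speed; a pose out of reach is approached as far as the arm can. A call is refused whole if a number of a shift passes 1 or a number of a turn 1, either way. A call with a gripper value outside its range is refused whole. The fingers move at their own pace and stop on an object; FORCE is the grip in N (left out, the last holds). Time passes only in rows, so rows that do not move let the fingers close, or fill a call up. It gives the time, the measured TCP pose, the force and the opening at its end, in the units of the state.
- get_obs(): the state, without advancing time (a new reading comes with each control period).
- get_image(name): name is "side" or "top"; returns a dict with "color" (384x512x3 uint8, red, green, blue), "camera_matrix" (3x3 intrinsics, pixels), "R" (3x3) and "t" (3): a world point X has camera coordinates R X + t. Camera axes: x right, y down, z forward; pixel columns grow to the right and rows downward; lengths in mm; the calibration is good to about 2 mm. A picture is of the moment at which its call begins. There is no depth.
- sign_off(): hands the job in, once; it reports no verdict.
The state is a dict: "t": time; "joint_pos": joint angles; "joint_velocities": joint speeds; "joint_torque": joint torques, N m; "position": TCP position; "eef_rot": TCP orientation; "force": force on the tool from outside, world axes, zero at the start; "moment": the same for the moment, N m; "width": finger opening in mm.
Only numpy, scipy, OpenCV 4.12 (cv2) and the standard library are available. Lean on these libraries where they do the work, as an engineer would, in place of code of your own. Each camera call takes 0.05 s, during which the arm holds its last target.

## Working session

There is one attempt and no reset: what is moved stays moved. The work goes in short steps, Python scripts to look and compute and a shell command to move; the robot and the scene stay as the last step left them, time stands still between calls to the robot, and variables do not carry over. Pictures are saved under pics/ and viewed, and the job is handed in when it is done.

```bash
mkdir -p pics; cat > h.py <<'E'
import numpy as np,cv2
from station import get_obs,get_image
def grab(n,tag):
    d=get_image(n); cv2.imwrite(f'pics/{tag}.png',cv2.cvtColor(d['color'],cv2.COLOR_RGB2BGR)); np.savez(f'{tag}.npz',**d); return d
def ray(d,u,v,z):
    K=np.array(d['camera_matrix']);R=np.array(d['R']);t=np.array(d['t'])
    c=-R.T@t; r=R.T@np.linalg.inv(K)@[u,v,1]
    return c+r*(z-c[2])/r[2]
def proj(d,X):
    p=np.array(d['camera_matrix'])@(np.array(d['R'])@np.array(X,float)+np.array(d['t'])); return p[:2]/p[2]
E
python3 - <<'E'
from h import *
for n in('top','side'):
    d=grab(n,n+'0'); print(n,d['camera_matrix'],-d['R'].T@d['t'])
    im=cv2.imread(f'pics/{n}0.png')
    cv2.imwrite(f'pics/{n}0b.png',cv2.resize(im,(800,600),interpolation=cv2.INTER_CUBIC))
print(get_obs())
E
```

```text
top [[460.62187384   0.         252.56412773]
 [  0.         460.62187384 194.40147802]
 [  0.           0.           1.        ]] [ 409.26651256   -2.64222695 1368.20763964]
side [[396.59363764   0.         257.37371986]
 [  0.         396.59363764 198.08871099]
 [  0.           0.           1.        ]] [468.9970106  641.11728555 637.94698253]
{'t': 0.1, 'joint_pos': array([-7.51373922e+01,  2.02580648e+01,  9.36240490e+01,  2.24053082e-04,
        6.61893505e+01, -1.37328982e-01]), 'joint_velocities': array([ 0.02043226, -0.14316813, -0.16405538,  0.02686407, -0.02626012,
       -0.0670762 ]), 'joint_torque': array([ 1.35233691e-03, -5.94905269e+01, -3.34931123e+01,  6.99068327e-02,
        1.82525860e-02, -3.25260305e-05]), 'position': array([ 161.64941946, -603.26976081,  213.94944224]), 'eef_rot': array([-1.79999624e+02,  7.14636198e-02, -7.50001536e+01]), 'force': array([-0.10357393, -0.34099074,  0.59045086]), 'moment': array([-0.05285142,  0.03051683, -0.01670125]), 'width': 92.27358588730608}
```

View pics/top0b.png

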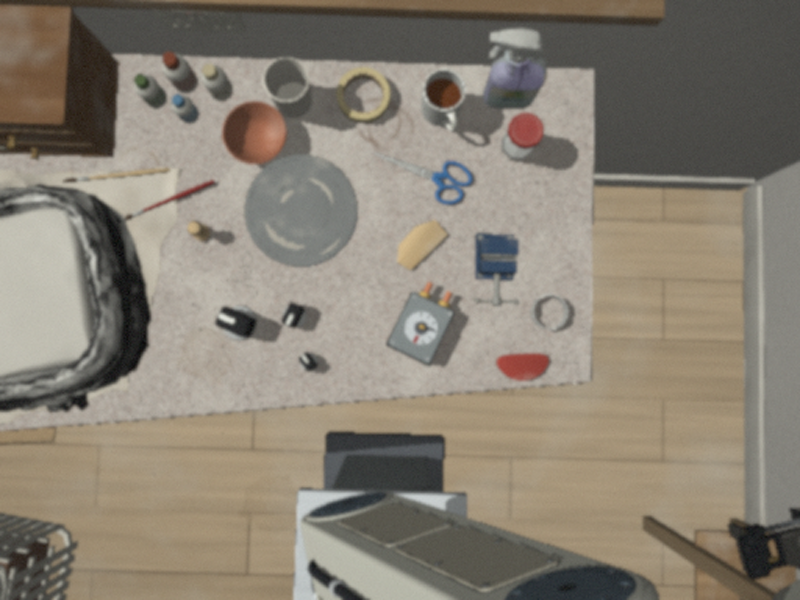

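View pics/side0b.png

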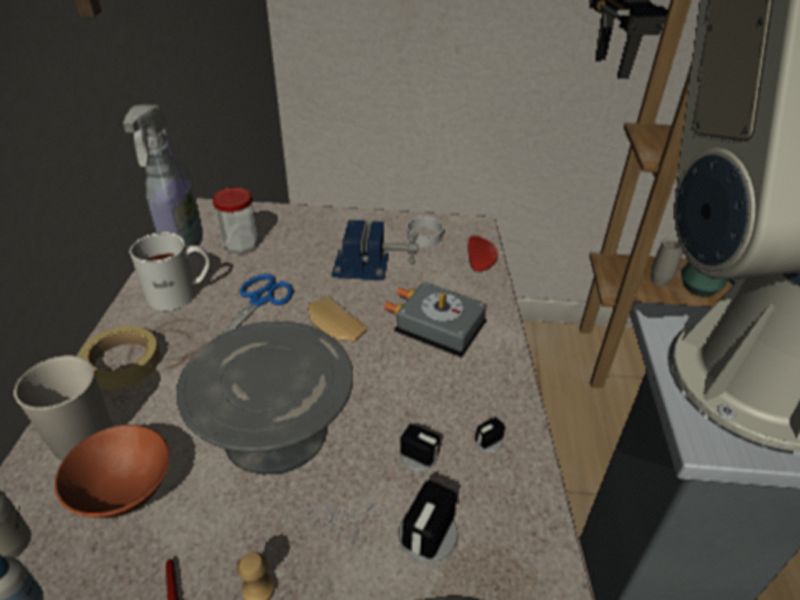

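The knob look-alikes in the top view (800x600 picture) are a large one at (236,321), a middle one at (292,315) and a small one at (309,361). The control is at (422,327). I choose the middle one and check it in a crop.

```bash
python3 - <<'E'
from h import *
a=cv2.imread('pics/top0.png');b=cv2.imread('pics/side0.png')
def c(im,x,y,w,h): return cv2.resize(im[y:y+h,x:x+w],(400,300),interpolation=cv2.INTER_CUBIC)
o=np.vstack([np.hstack([c(a,135,180,80,60),c(a,240,175,60,45)]),np.hstack([c(b,244,262,88,66),c(b,240,175,80,60)])])
cv2.imwrite('pics/crops.png',o)
E
```

```text
(no output)
```

View pics/crops.png

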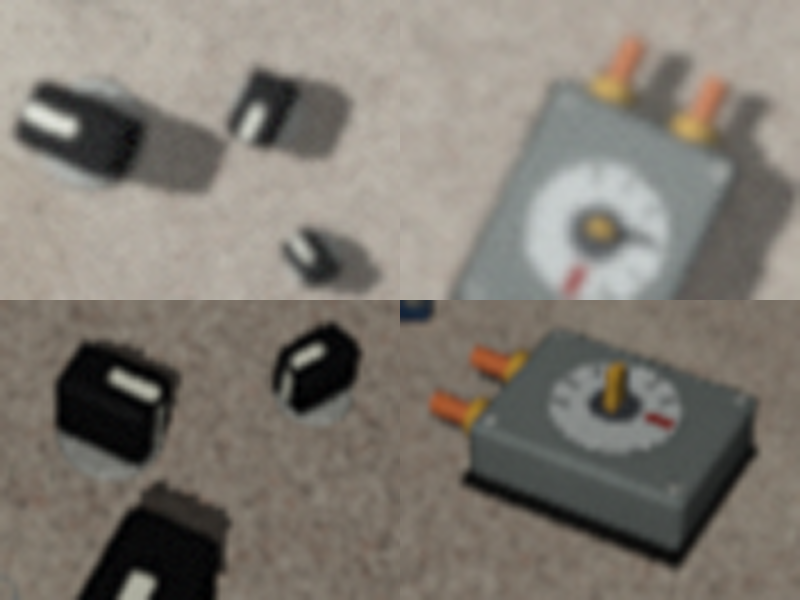

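```bash
cat > meas.py <<'E'
from h import *
def load(t):
    return dict(np.load(t+'.npz'))
def comps(m,mn=4):
    n,l,s,c=cv2.connectedComponentsWithStats(m.astype(np.uint8)); return [(s[i,4],c[i],l==i) for i in range(1,n) if s[i,4]>=mn]
E
python3 - <<'E'
from meas import *
for n,box,hb in(('top',(175,190,200,212),40),('side',(250,266,288,302),40)):
    d=load(n+'0');im=d['color'].astype(int);x0,y0,x1,y1=box
    g=im.max(2); roi=np.zeros(g.shape,bool);roi[y0:y1,x0:x1]=1
    hsv=cv2.cvtColor(d['color'],cv2.COLOR_RGB2HSV)
    dark=roi&(g<62)
    cs=sorted(comps(dark),key=lambda c:-c[0])
    fill=np.zeros(g.shape,np.uint8)
    ct,_=cv2.findContours(cs[0][2].astype(np.uint8),cv2.RETR_EXTERNAL,cv2.CHAIN_APPROX_NONE)
    hull=cv2.convexHull(max(ct,key=len)); print(n,'hull',cv2.minAreaRect(hull))
    for p in hull[:,0]: print(p,ray(d,*p,40)[:2].round(1),end=' ')
    cv2.fillConvexPoly(fill,hull,1)
    w=(fill>0)&(g>105)
    for a,c,m in comps(w):
        ys,xs=np.nonzero(m);P=np.array([ray(d,x,y,40)[:2] for x,y in zip(xs,ys)])
        mu=P.mean(0);U,S,V=np.linalg.svd(P-mu);q=(P-mu)@V[0]
        print('\nwhite',a,c,mu.round(1),'dir',np.degrees(np.arctan2(V[0][1],V[0][0])).round(1),'ext',q.min().round(1),q.max().round(1), 'len~',np.sqrt(12)*q.std())
    # control
    red=(im[...,0]>im[...,1]*1.8)&(im[...,0]>90)
    for a,c,m in comps(red):
        p=ray(d,*c,42)
        if 240<c[0]<300 and 180<c[1]<230: print('red',a,c,p.round(1))
    br=(hsv[...,0]>12)&(hsv[...,0]<30)&(hsv[...,1]>110)
    for a,c,m in comps(br):
        if 240<c[0]<300 and 180<c[1]<230:
            ys,xs=np.nonzero(m); i=ys.argmin();print('brass',a,c,ray(d,*c,64).round(1),'y',ys.min(),ys.max(),xs.min(),xs.max())
    big=(abs(im[...,0]-im[...,1])<25)
E
```

```text
top hull ((187.7230682373047, 200.984619140625), (8.930500030517578, 12.899611473083496), 29.744882583618164)
[188 195] [495.2 174.4] [192 196] [492.7 162.8] [194 198] [487.1 156.8] [194 199] [484.2 156.7] [190 206] [463.6 167.5] [188 208] [457.7 173. ] [187 208] [457.6 175.9] [185 199] [483.4 182.6] [185 197] [489.2 182.9] [186 195] [495.1 180.2] 
white 10 [186.3 202.6] [473.1 178.5] dir -172.9 ext -5.0 6.8 len~ 13.612213549424956
brass 13 [271.61538462 187.61538462] [521.5 -65.3  64. ] y 186 189 270 273
brass 13 [284.         193.53846154] [ 505.6 -100.9   64. ] y 192 195 282 286
side hull ((268.5999755859375, 283.1999816894531), (25.562549591064453, 23.048200607299805), 24.775142669677734)
[266 271] [481.4 159.7] [271 272] [471.8 161.2] [274 273] [466. 163.] [281 277] [452.4 171.1] [282 278] [450.5 173.2] [282 281] [450.2 180.2] [280 289] [453.2 198.6] [277 295] [458.  212.2] [275 297] [461.4 216.8] [271 297] [468.5 217.5] [258 291] [492.8 206.9] [256 289] [496.8 202.9] [256 280] [498.5 182.7] [257 278] [497.1 177.9] [261 272] [490.7 163.1] [262 271] [489.  160.5] 
white 36 [273.11111111 280.38888889] [466.8 180.4] dir 157.3 ext -10.8 9.6 len~ 20.31048500031491
red 20 [257.4 187. ] [518.8 -88.   42. ]
red 19 [249.26315789 195.94736842] [534.8 -53.4  42. ]
red 4 [291.5 198.5] [437.2 -54.8  42. ]
brass 18 [262.27777778 187.38888889] [505.8 -60.9  64. ] y 185 190 260 265
brass 36 [282.30555556 192.19444444] [459.5 -48.7  64. ] y 188 197 280 284
brass 21 [253.95238095 197.38095238] [521.5 -24.   64. ] y 195 201 252 257
```

```bash
cat >> h.py <<'E'
def crop(png,x,y,w,h,s,out,g=5):
    im=cv2.imread(png); o=cv2.resize(im[y:y+h,x:x+w],None,fx=s,fy=s,interpolation=cv2.INTER_CUBIC)
    o=cv2.convertScaleAbs(o,alpha=1.5,beta=20)
    for u in range(x,x+w):
        if u%g==0:
            X=int((u-x+.5)*s); cv2.line(o,(X,0),(X,6),(0,0,255),1); cv2.putText(o,str(u),(X-10,16),0,.35,(0,0,255),1)
    for v in range(y,y+h):
        if v%g==0:
            Y=int((v-y+.5)*s); cv2.line(o,(0,Y),(6,Y),(0,0,255),1); cv2.putText(o,str(v),(8,Y+4),0,.35,(0,0,255),1)
    cv2.imwrite(out,o)
    return o
E
python3 - <<'E'
from h import *
a=crop('pics/top0.png',177,188,25,25,15,'pics/a.png')
b=crop('pics/top0.png',246,180,50,55,7.5,'pics/b.png')
c=crop('pics/side0.png',248,262,40,40,15*25/40,'pics/c.png')
d=crop('pics/side0.png',244,172,70,56,375/70,'pics/d.png')
f=lambda i:cv2.resize(i,(400,300)) if 0 else i[:300] if i.shape[0]>=1000 else i
def pad(i):
    o=np.zeros((400,400,3),np.uint8);i=i[:400,:400];o[:i.shape[0],:i.shape[1]]=i;return o[:375,:400]
cv2.imwrite('pics/e1.png',np.hstack([pad(a),pad(c)]));cv2.imwrite('pics/e2.png',np.hstack([b[:420],cv2.copyMakeBorder(d,0,412-d.shape[0] if 0 else b.shape[0]-d.shape[0],0,0,0)]) )
E
```

```text
(no output)
```

View pics/e1.png

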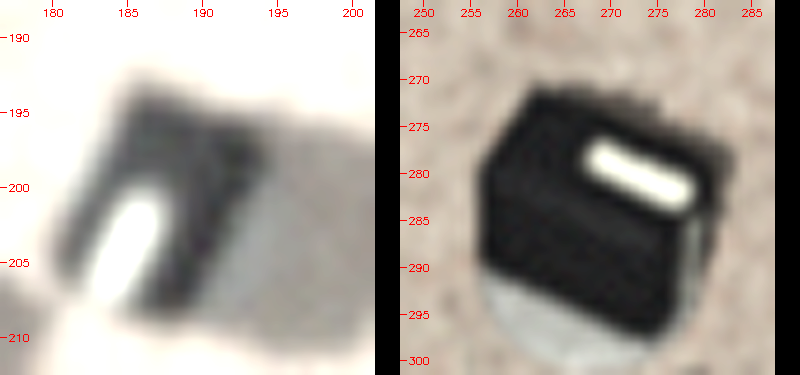

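View pics/e2.png

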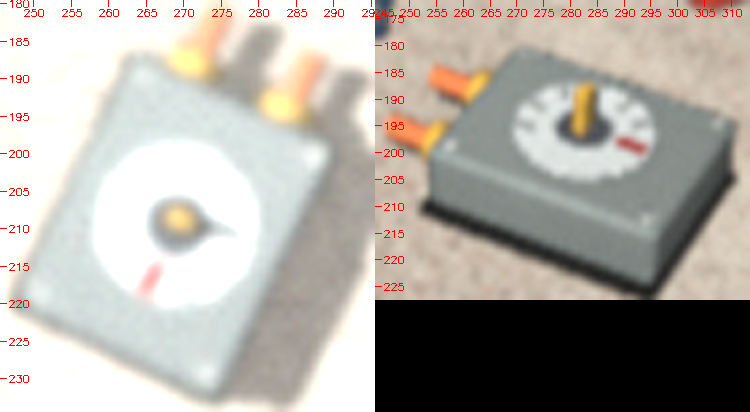

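```bash
python3 - <<'E'
from meas import *
t=load('top0');s=load('side0')
def L(d,n,z,*ps):
    P=np.array([ray(d,*p,z)[:2] for p in ps]);print(n,P.round(1).tolist(),'mean',P.mean(0).round(1));return P
ang=lambda a,b:np.degrees(np.arctan2(*(b-a)[::-1])).round(1)
k=L(s,'knob top side',40,(262,271),(256,279.5),(278.5,285),(283,277));print(ang(k[0],k[3]),ang(k[1],k[2]),np.linalg.norm(np.diff(k,axis=0),axis=1))
w=L(s,'white side',40,(267.3,277.5),(278.5,282.3));print(ang(w[0],w[1]))
w=L(t,'white top',40,(186.6,200),(183,208.3));print(ang(w[0],w[1]))
k=L(t,'knob top',40,(184.7,193),(193.5,197),(188.5,209),(180,205.3));print(ang(k[0],k[3]),ang(k[1],k[2]),np.linalg.norm(np.diff(k,axis=0),axis=1))
c=L(s,'ctl side',40,(270.5,180.5),(310.8,194.5),(296.5,217),(254.3,199));print(ang(c[0],c[1]),ang(c[3],c[2]),ang(c[0],c[3]),ang(c[1],c[2]),np.linalg.norm(np.diff(c,axis=0),axis=1))
c=L(t,'ctl top',40,(263,186.5),(289.8,199.3),(274.5,233.5),(247.2,220.8));print(ang(c[0],c[3]),ang(c[1],c[2]),ang(c[0],c[1]),ang(c[3],c[2]),np.linalg.norm(np.diff(c,axis=0),axis=1))
L(t,'tip top',64,(269.3,208.8));L(s,'tip side',64,(283.4,187.5));L(t,'red t',42,(265.3,217));L(s,'red s',42,(291.3,198.3))
# stereo tip
def tri(p,q):
    Ps=[d['camera_matrix']@np.c_[d['R'],d['t']] for d in(t,s)]
    X=cv2.triangulatePoints(*Ps,np.float64(p),np.float64(q));return (X[:3]/X[3]).ravel()
print('tri tip',tri((269.3,208.8),(283.4,187.5)))
E
```

```text
knob top side [[489.0, 160.5], [498.6, 181.5], [456.3, 189.9], [448.7, 170.7]] mean [473.2 175.7]
165.8 168.8 [23.15182708 43.17387342 20.64083303]
white side [[478.0, 174.8], [456.6, 183.8]] mean [467.3 179.3]
157.3
white top [[480.7, 177.9], [456.4, 187.4]] mean [468.6 182.6]
158.7
knob top [[500.7, 184.2], [489.9, 158.4], [454.9, 171.5], [464.8, 196.3]] mean [477.6 177.6]
161.3 159.5 [27.98380935 37.39811529 26.78119467]
ctl side [[489.4, -118.9], [392.3, -76.3], [425.0, 3.9], [522.4, -46.2]] mean [457.3 -59.4]
156.3 152.8 65.5 67.8 [105.99839409  86.64213489 109.5917687 ]
ctl top [[526.1, -41.4], [491.2, -119.8], [391.5, -78.0], [425.7, 1.5]] mean [458.6 -59.4]
156.9 157.3 -114.0 -113.3 [ 85.8458041  108.12352528  86.55403665]
tip top [[461.1, -60.2]] mean [461.1 -60.2]
tip side [[457.6, -65.7]] mean [457.6 -65.7]
red t [[438.0, -50.3]] mean [438.  -50.3]
red s [[437.7, -55.4]] mean [437.7 -55.4]
tri tip [459.53307008 -59.92594391  68.8839218 ]
```

The crops show the middle knob's white line in the side view from (267,277.5) to (278.5,282.3). The control's red mark is at (291,198) in the side view and (265,217) in the top view.

- **Knob:** centre about (475,177), pointer at about 158°. The top measures about 43 x 27 mm, against 44 x 28 given, so it is the middle size.
- **Control:** centre about (458.5,-60), with its -x side toward 157°. The block measures 108 x 86 mm, against 110 x 88 given.

I'll move above the knob first.

```bash
python3 -m creep '-0.9 -0.675 0 0 0 0 -1;-0.9 -0.675 0 0 0 0 -1;-0.9 -0.675 0 0 0 0 -1;-0.9 -0.675 0 0 0 0 -1;-0.9 -0.675 0 0 0 0 -1' 40
```

```text
t: 0.72
position: [266.8, -340.9, 214.4]
eef_rot: [-180.0, 0.0, -75.0]
force: [0.7, -0.1, -0.2]
width: 92.0
```

```bash
python3 -m creep '-0.9 -0.675 0 0 0 0 -0.2;-0.9 -0.675 0 0 0 0 -0.2;-0.9 -0.675 0 0 0 0 -0.2;-0.9 -0.675 0 0 0 0 -0.2;-0.9 -0.675 0 0 0 0 -0.2'; python3 -m creep '-0.8 -0.675 0 0 0 0 -0.2;-0.8 -0.675 0 0 0 0 -0.2;-0.8 -0.675 0 0 0 0 -0.2;-0.8 -0.675 0 0 0 0 -0.2;0 0 0 0 0 0 -0.2'; python3 -m creep '0 0 0 0 0 1 -0.2;0 0 0 0 0 1 -0.2;0 0 0 0 0 1 -0.2;0 0 0 0 0 1 -0.2;0 0 0 0 0 0.6 -0.2'
```

```text
t: 1.35
position: [371.6, -79.9, 214.7]
eef_rot: [-180.0, -0.0, -75.0]
force: [0.7, -0.4, 0.4]
width: 55.2
t: 1.98
position: [461.3, 110.5, 214.3]
eef_rot: [-180.0, 0.0, -74.8]
force: [0.8, -0.8, 0.1]
width: 55.2
t: 2.6
position: [459.5, 106.7, 214.3]
eef_rot: [180.0, -0.0, -112.0]
force: [0.1, 0.1, 0.2]
width: 55.3
```

```bash
python3 -m creep '-0.71 0.12 0 0 0 0 -0.2;-0.71 0.12 0 0 0 0 -0.2;0 0 1 0 0 0 -0.2;0 0 1 0 0 0 -0.2;0 0 0.4 0 0 0 -0.2'; python3 -m creep '0 0 0 0 0 0 -0.2;0 0 0 0 0 0 -0.2;0 0 0 0 0 0 -0.2;0 0 0 0 0 0 -0.2;0 0 0 0 0 0 -0.2'
python3 - <<'E'
from h import *
d=grab('side','side1');grab('top','top1');print(get_obs()['position'],get_obs()['eef_rot'])
p=get_obs()['position'];print(proj(d,p))
a=crop('pics/side1.png',210,220,100,95,6,'pics/s1.png')
E
```

```text
t: 3.22
position: [473.2, 176.5, 91.9]
eef_rot: [179.8, -0.2, -111.8]
force: [-0.2, 0.2, 1.4]
width: 55.0
t: 3.85
position: [475.8, 178.2, 95.1]
eef_rot: [-180.0, 0.0, -111.8]
force: [0.3, 0.2, 0.0]
width: 55.4
[475.58734835 178.2587796   94.80721346] [-1.79984314e+02  1.56508262e-02 -1.11793648e+02]
[269.61896255 259.85154731]
```

View pics/s1.png

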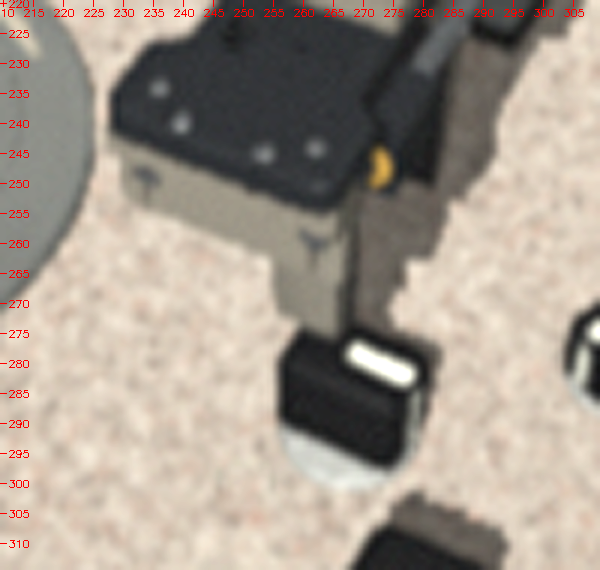

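```bash
python3 - <<'E'
from meas import *
t=load('top0');s=load('side0')
for z in(60,80,100): print(z,ray(t,192.5,134,z).round(),ray(t,192.5,170,z).round(), 'side near edge',ray(s,170.5,243,z).round(),ray(s,225,243,z).round())
c=np.array([475.6,178.2]);u=np.array([np.cos(np.radians(68.2)),np.sin(np.radians(68.2))]);v=np.array([u[1],-u[0]])
for a in(1,-1):
  for b in(1,-1): print((c+a*95*u+b*38*v).round())
E
```

```text
60 [670. 165.  60.] [566. 162.  60.] side near edge [672. 125.  60.] [566. 115.  60.]
80 [666. 163.  80.] [563. 159.  80.] side near edge [665. 143.  80.] [563. 133.  80.]
100 [662. 160. 100.] [561. 157. 100.] side near edge [658. 161. 100.] [559. 151. 100.]
[546. 252.]
[476. 281.]
[476.  76.]
[405. 104.]
```

```bash
python3 -m creep '0 0 0.6 0 0 0 -0.2;0 0 0.6 0 0 0 -0.2;0 0 0.3 0 0 0 -0.2;0 0 0.18 0 0 0 -0.2;0 0 0 0 0 0 -0.2';python3 -m creep '0 0 0 0 0 0 -0.2;0 0 0 0 0 0 -0.2;0 0 0 0 0 0 -0.2;0 0 0 0 0 0 -0.2;0 0 0 0 0 0 -0.2'
python3 - <<'E'
from h import *
d=grab('side','side2');print(get_obs()['position'],proj(d,get_obs()['position']))
crop('pics/side2.png',220,240,90,70,6,'pics/s2.png')
E
```

```text
t: 4.58
position: [475.5, 178.2, 10.5]
eef_rot: [180.0, -0.0, -111.8]
force: [-0.2, -0.1, 0.3]
width: 55.0
t: 5.2
position: [475.5, 178.2, 10.7]
eef_rot: [-180.0, 0.0, -111.8]
force: [-0.3, -0.2, 0.5]
width: 55.1
[475.53846791 178.19196733  10.64018539] [267.90088986 288.60261116]
```

View pics/s2.png

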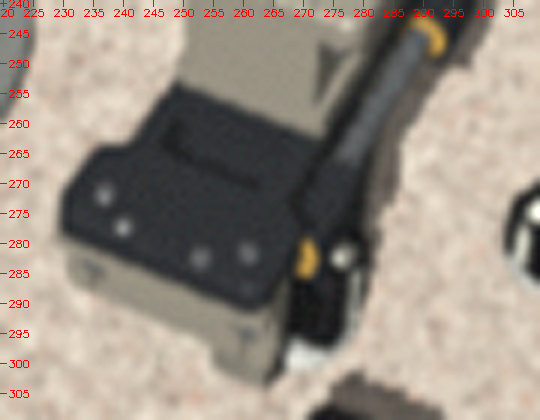

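```bash
python3 -m creep '0 0 0 0 0 0 1;0 0 0 0 0 0 1;0 0 0 0 0 0 1;0 0 0 0 0 0 1;0 0 0 0 0 0 1' 40;python3 -m creep '0 0 -0.5 0 0 0 1;0 0 -1 0 0 0 1;0 0 -1 0 0 0 1;0 0 -0.5 0 0 0 1;0 0 0 0 0 0 1'
python3 -m creep '0 0 0 0 0 0 1;0 0 0 0 0 0 1;0 0 0 0 0 0 1;0 0 0 0 0 0 1;0 0 0 0 0 0 1'
python3 - <<'E'
from h import *
d=grab('side','side3');p=get_obs()['position'];print(p,proj(d,p))
t=grab('top','top3')
crop('pics/side3.png',200,170,120,95,5,'pics/s3.png')
E
```

```text
t: 5.88
position: [475.5, 178.2, 10.6]
eef_rot: [180.0, -0.0, -111.8]
force: [-0.2, 0.1, -0.3]
width: 27.8
t: 6.5
position: [476.7, 178.6, 162.3]
eef_rot: [-179.8, 0.2, -111.8]
force: [-0.2, -0.2, -0.8]
width: 27.3
t: 7.12
position: [475.4, 178.1, 160.4]
eef_rot: [180.0, -0.0, -111.8]
force: [-0.2, 0.1, -1.8]
width: 27.8
[475.46431365 178.16178414 160.44617514] [271.25866387 234.05402103]
```

View pics/s3.png

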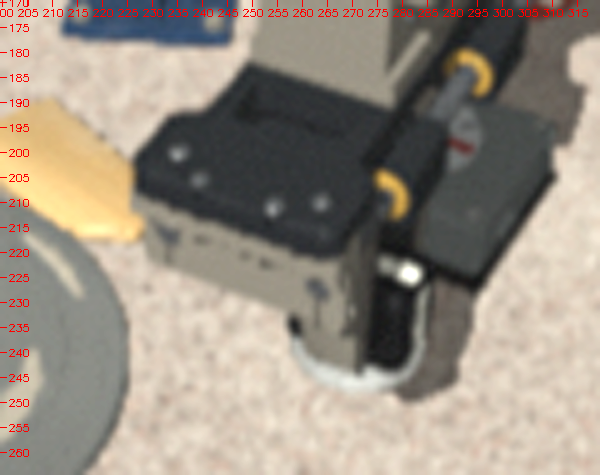

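```bash
python3 - <<'E'
from meas import *
s=load('side3')
a=np.linspace(0,2*np.pi,361)
u=np.array([np.cos(np.radians(158.2)),np.sin(np.radians(158.2))])
for o in(-3,0,3):
    c=np.array([475.4,178.1])+o*u
    for z in(149.8,154.8):
        P=np.array([proj(s,[c[0]+23.5*np.cos(x),c[1]+23.5*np.sin(x),z]) for x in a])
        print(o,z,'l',P[:,0].min().round(1),'r',P[:,0].max().round(1),'b',P[:,1].max().round(1))
    print('ptr tip',proj(s,[*(c+20*u),189.8]))
crop('pics/side3.png',250,212,45,40,15,'pics/s3b.png')
E
```

```text
-3 149.8 l 255.5 r 283.3 b 248.3
-3 154.8 l 255.6 r 283.5 b 246.2
ptr tip [281.65293705 224.84033407]
0 149.8 l 257.1 r 285.0 b 248.9
0 154.8 l 257.2 r 285.2 b 246.8
ptr tip [283.36165027 225.45410431]
3 149.8 l 258.7 r 286.6 b 249.5
3 154.8 l 258.8 r 286.8 b 247.5
ptr tip [285.07565383 226.06977484]
```

View pics/s3b.png

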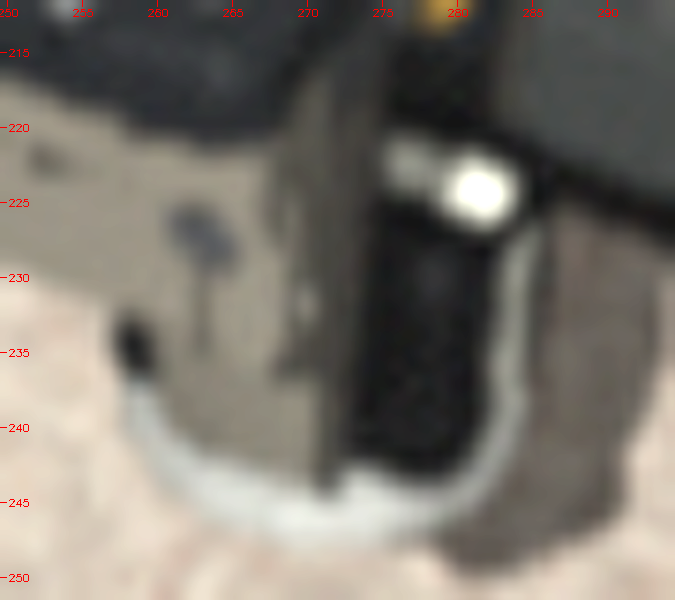

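```bash
python3 - <<'E'
from meas import *
for n,(x0,y0,x1,y1) in(('side0',(262,180,304,210)),('top0',(250,192,290,226))):
    d=load(n);g=d['color'].astype(int);print(n)
    G=cv2.GaussianBlur(cv2.resize(d['color'][y0:y1,x0:x1],None,fx=8,fy=8,interpolation=cv2.INTER_CUBIC),(0,0),3)
    L=cv2.cvtColor(G,cv2.COLOR_RGB2GRAY); th,m=cv2.threshold(L,0,255,cv2.THRESH_OTSU)
    for th in(th-5,th,th+8):
        m=(L>th).astype(np.uint8)
        cs,_=cv2.findContours(m,cv2.RETR_EXTERNAL,cv2.CHAIN_APPROX_NONE)
        c=max(cs,key=cv2.contourArea); h=cv2.convexHull(c)[:,0].astype(float)
        h=(h+.5)/8-.5+[x0,y0]
        P=np.array([ray(d,*p,42)[:2] for p in h]).astype(np.float32)
        (cx,cy),ax,_=cv2.fitEllipse(P); print(th,(round(cx,1),round(cy,1)),np.round(ax,1))
E
```

```text
side0
97.0 (458.3, -62.3) [62.8 67.6]
102.0 (458.3, -62.3) [62.  66.2]
110.0 (460.1, -60.4) [55.9 63.2]
top0
147.0 (460.5, -60.4) [65.9 66.6]
152.0 (460.3, -60.4) [64.4 65.1]
160.0 (460.1, -60.4) [62.5 63.1]
```

```bash
python3 -m creep '0.91 -0.294 0 0 0 0 1;0.91 -0.294 0 0 0 0 1;0.91 -0.294 0 0 0 0 1;0.91 -0.294 0 0 0 0 1;0.9 -0.292 0 0 0 0 1';python3 -m creep '0 0 0 0 0 0.18 1;0 0 0 0 0 0 1;0 0 0.6 0 0 0 1;0 0 0.6 0 0 0 1;0 0 0.2 0 0 0 1';python3 -m creep '0 0 0 0 0 0 1;0 0 0 0 0 0 1;0 0 0 0 0 0 1;0 0 0 0 0 0 1;0 0 0 0 0 0 1'
python3 - <<'E'
from h import *
d=grab('side','side4');o=get_obs();p=o['position'];print(p,o['eef_rot'],proj(d,p))
t=grab('top','top4')
a=crop('pics/side4.png',240,160,80,70,9,'pics/s4.png')
E
```

```text
t: 7.85
position: [459.3, -61.4, 160.8]
eef_rot: [-180.0, 0.0, -111.8]
force: [0.7, 0.1, -0.1]
width: 27.9
t: 8.48
position: [458.4, -58.6, 89.3]
eef_rot: [179.9, -0.0, -113.1]
force: [0.3, -0.7, -0.6]
width: 27.5
t: 9.1
position: [459.5, -59.9, 90.9]
eef_rot: [-180.0, 0.0, -113.2]
force: [0.0, -0.8, -1.6]
width: 28.0
[459.43479245 -59.91587995  90.76057619] [-1.79983995e+02  4.62327052e-03 -1.13246273e+02] [283.239374  179.8175854]
```

View pics/s4.png

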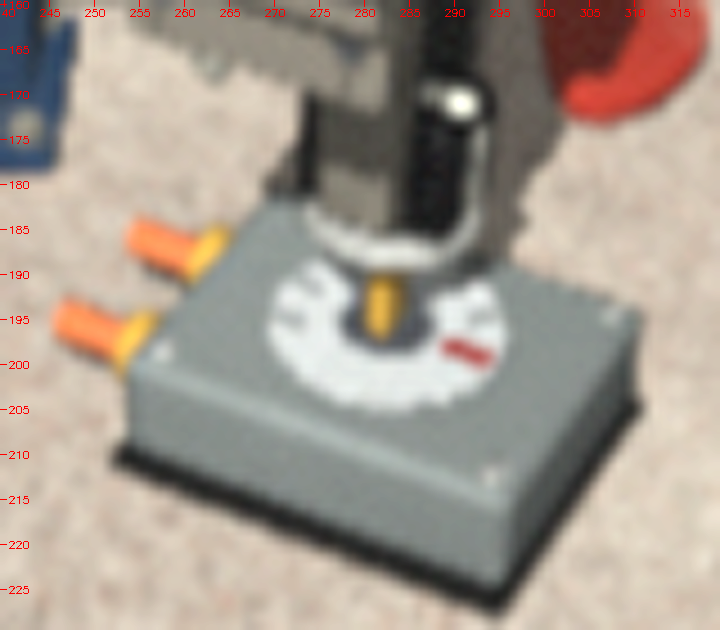

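```bash
python3 - <<'E'
from meas import *
s=load('side4');c=(459.4,-59.9);a=np.linspace(0,2*np.pi,361)
for r,z in((31.5,42),(32.5,42),(23.5,80.2),(23.5,85.2)):
    P=np.array([proj(s,[c[0]+r*np.cos(x),c[1]+r*np.sin(x),z]) for x in a])
    print(r,z,'l',P[:,0].min().round(1),'r',P[:,0].max().round(1),'b',P[:,1].max().round(1))
print(proj(s,[*c,42]),proj(s,[c[0]+1,c[1],42]),proj(s,[c[0],c[1]+1,42]))
# shaft left edge at z~55
v=np.array([np.cos(np.radians(-23)),np.sin(np.radians(-23))])
print([proj(s,[c[0]+6*np.cos(x),c[1]+6*np.sin(x),50])[0].round(1) for x in np.radians([-180,-90,-45,-23,0,45,90])], 'flat corners',[proj(s,[*(np.array(c)-2*v+k*5.66*np.array([-v[1],v[0]])),50]).round(1) for k in(1,-1)])
im=s['color']
for y in(191,193,195): print(y,[tuple(int(q) for q in im[y,x]) for x in range(277,290)])
E
```

```text
31.5 42 l 268.3 r 295.6 b 205.5
32.5 42 l 267.9 r 296.0 b 205.8
23.5 80.2 l 272.5 r 293.4 b 190.2
23.5 85.2 l 272.6 r 293.6 b 188.4
[281.94492105 196.39230577] [281.51335449 196.36227485] [281.92877334 196.67180354]
[np.float64(284.8), np.float64(282.2), np.float64(280.4), np.float64(279.8), np.float64(279.5), np.float64(280.2), np.float64(282.1)] flat corners [array([281.9, 195.4]), array([284. , 192.6])]
191 [(132, 135, 133), (99, 103, 102), (64, 67, 67), (64, 58, 49), (88, 68, 28), (98, 73, 22), (75, 56, 18), (56, 45, 23), (52, 50, 43), (55, 56, 56), (54, 58, 56), (57, 58, 57), (59, 60, 60)]
193 [(138, 142, 140), (115, 120, 120), (76, 76, 80), (78, 67, 49), (126, 96, 36), (136, 105, 36), (100, 76, 27), (68, 53, 25), (50, 47, 40), (53, 54, 55), (79, 81, 81), (109, 111, 109), (132, 135, 133)]
195 [(107, 111, 110), (58, 62, 64), (43, 44, 45), (73, 62, 40), (125, 96, 38), (133, 102, 37), (91, 71, 30), (59, 52, 38), (47, 49, 49), (45, 47, 50), (65, 68, 69), (106, 109, 109), (137, 141, 139)]
```

```bash
python3 -m creep '-0.008 0.008 0.1 0 0 0 1;0 0 0.1 0 0 0 1;0 0 0.08 0 0 0 1;0 0 0 0 0 0 1;0 0 0 0 0 0 1';python3 -m creep '0 0 0.04 0 0 0 1;0 0 0.04 0 0 0 1;0 0 0.04 0 0 0 1;0 0 0 0 0 0 1;0 0 0 0 0 0 1'; python3 -c "
from h import *
print(get_obs()['moment'])"
```

```text
t: 9.82
position: [459.2, -59.3, 76.6]
eef_rot: [180.0, 0.0, -113.2]
force: [0.3, -0.1, -1.2]
width: 27.9
t: 10.45
position: [459.1, -59.5, 70.7]
eef_rot: [-180.0, -0.0, -113.2]
force: [-1.2, -2.7, 2.5]
width: 27.8
[-0.5604458   0.22578573  0.00351729]
```

```bash
python3 -m creep '0.01 0 0 0 0 0 1;0.01 0 0 0 0 0 1;0 0 0 0 0 0 1;0 0 0 0 0 0 1;0 0 0 0 0 0 1'; python3 - <<'E'
from h import *
d=grab('side','side5');o=get_obs();p=o['position'];print(p,o['force'],o['moment'])
a=crop('pics/side5.png',240,160,80,70,9,'pics/s5.png')
E
```

```text
t: 11.08
position: [458.6, -60.3, 70.5]
eef_rot: [180.0, -0.0, -113.2]
force: [-0.9, -2.3, -0.4]
width: 27.7
[458.59063438 -60.24423149  70.4972991 ] [-0.10074802 -2.52576625 -1.20881226] [-0.45551832  0.23644246 -0.02999888]
```

View pics/s5.png

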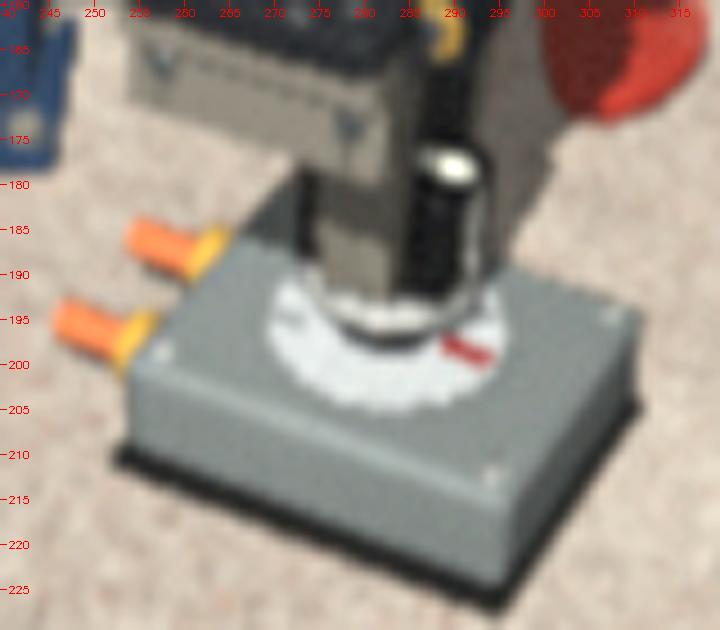

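```bash
python3 -m creep '0.01 0 0 0 0 0 1;0 0 0.04 0 0 0 1;0 0 0.04 0 0 0 1;0 0 0.02 0 0 0 1;0 0 0 0 0 0 1';python3 -m creep '0 0 0.04 0 0 0 1;0 0 0.03 0 0 0 1;0 0 0 0 0 0 1;0 0 0 0 0 0 1;0 0 0 0 0 0 1'
```

```text
t: 11.75
position: [458.5, -60.7, 65.5]
eef_rot: [180.0, 0.0, -113.2]
force: [0.4, -0.6, -1.8]
width: 28.0
t: 12.38
position: [458.5, -60.7, 62.1]
eef_rot: [180.0, 0.0, -113.2]
force: [-0.5, -0.3, -1.1]
width: 27.9
```

```bash
python3 -m creep '0 0 0.02 0 0 0 1;0 0 0.02 0 0 0 1;0 0 0 0 0 0 1;0 0 0 0 0 0 1;0 0 0 0 0 0 1' 50;python3 -m creep '0 0 0.03 0 0 0 1;0 0 0.03 0 0 0 1;0 0 0 0 0 0 1;0 0 0 0 0 0 1;0 0 0 0 0 0 1';python3 -m creep '0 0 0.02 0 0 0 1;0 0 0.02 0 0 0 1;0 0 0 0 0 0 1;0 0 0 0 0 0 1;0 0 0 0 0 0 1'
```

```text
t: 13.0
position: [458.6, -60.7, 60.2]
eef_rot: [-180.0, 0.0, -113.2]
force: [0.6, -2.0, 1.1]
width: 27.5
t: 13.62
position: [458.7, -60.7, 57.2]
eef_rot: [-180.0, 0.0, -113.2]
force: [-0.8, -0.4, 4.1]
width: 27.7
t: 14.25
position: [458.7, -60.7, 55.2]
eef_rot: [-180.0, 0.0, -113.2]
force: [-1.1, -0.8, 5.7]
width: 27.8
```

```bash
python3 -m creep '0 0 0.01 0 0 0 1;0 0 0.01 0 0 0 1;0 0 0 0 0 0 1;0 0 0 0 0 0 1;0 0 0 0 0 0 1';python3 -m creep '0 0 0.01 0 0 0 1;0 0 0.01 0 0 0 1;0 0 0 0 0 0 1;0 0 0 0 0 0 1;0 0 0 0 0 0 1'
```

```text
t: 14.88
position: [458.7, -60.7, 54.3]
eef_rot: [-180.0, 0.0, -113.2]
force: [-1.6, -1.1, 8.1]
width: 27.6
t: 15.5
position: [458.8, -60.7, 54.0]
eef_rot: [-180.0, 0.0, -113.2]
force: [-3.8, 0.2, 20.3]
width: 28.1
```

```bash
python3 -m creep '0 0 0 0 0 0 1;0 0 0 0 0 0 1;0 0 0 0 0 0 1;0 0 0 0 0 0 1;0 0 0 0 0 0 1'; python3 - <<'E'
from h import *
d=grab('side','side6');t=grab('top','top6');o=get_obs();p=o['position'];print(p,o['force'],o['moment'])
a=crop('pics/side6.png',240,160,80,70,9,'pics/s6.png')
a=np.linspace(0,2*np.pi,361)
for z in(44,49):
    P=np.array([proj(d,[p[0]+23.5*np.cos(x),p[1]+23.5*np.sin(x),z]) for x in a]);print(z,P[:,0].min(),P[:,0].max(),P[:,1].max())
E
```

```text
t: 16.12
position: [458.8, -60.8, 54.0]
eef_rot: [-180.0, 0.0, -113.2]
force: [-4.7, -1.0, 19.3]
width: 27.4
[458.85960946 -60.75450523  54.01067558] [-4.47532942 -0.72621385 18.6277411 ] [-0.13456514  0.85543642 -0.05057848]
44 272.09095019695746 292.4092101626179 202.23189717244972
49 272.18592607498476 292.5769645418396 200.5733109573138
```

View pics/s6.png

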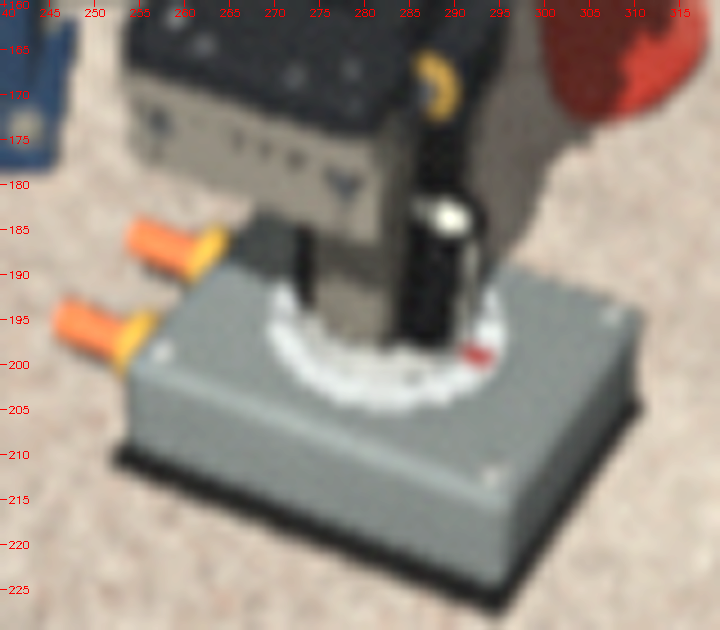

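View pics/top6.png

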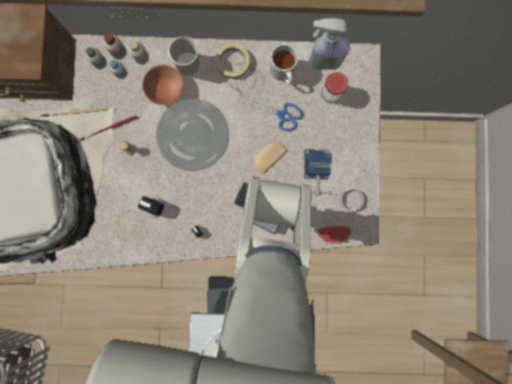

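```bash
python3 -c "
from station import sign_off,get_obs
print(sign_off(),get_obs()['force'],get_obs()['position'])"
```

```text
the job is handed in; nothing more can be done
the job is handed in; nothing more can be done
```

The middle-sized knob is on the D-shaft with its white pointer toward the red off mark. I handed the job in at about 16 s with the arm still holding it pressed in; no verdict was reported.

- **Fit:** The knob met the shaft with about 3 N sideways. I shifted about 1.5 mm toward the shaft, and it then slid down freely to the roof of its hole.
- **Press:** From there the force rose with the spring, then jumped to 19–20 N at TCP z = 54.0 mm. The expected height at full press was 54.6 mm. That force is well above the spring's 9 N, so I take the shaft to be at its end stop. The 0.6 mm difference is probably flex or slight slip.
- **Last checks:** The force held steady with about 4.5 N sideways. The gripper opening read 27.4–28.1 mm on the 28 mm grip. The side view showed the skirt just above the bezel and the pointer toward the red mark. The kidney, rib and ring cutter looked unmoved in the last top view.
- **Disagreements:** The two cameras differed by 2–3 mm on positions, so I settled the final alignment by the force readings. In the last picture the skirt blends into the bezel, so full depth rests on force and height, not on the image.

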